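# Load the tin dispenser and put its lid on

### The arm

A 6-joint arm with a two-finger parallel gripper is mounted at the origin on the work surface. World frame = base frame: x ahead of the robot, y to its left, z up, the work surface at z = 0. Lengths are in m, angles in rad, forces in N, time in s.
With the tool pointing down it reaches from about 0.35 to 0.775 m from the base axis. Payload 5.5 kg.
Tool frame: the origin (TCP) lies at the very end of the fingers, on their centre line; the grasp point (between the pads) lies 19 mm behind it; y points along the fingers, z is the direction in which the jaws open and shut, and the axes are right-handed (so a half turn about y gives the same grasp; the last joint's range is limited). The gripper opens to 85 mm and grips with 20 to 120 N. Pads are 22 mm wide; open, the fingers measure 114 mm over their backs; the gripper's body (76 mm by 85 mm) begins 54 mm behind the grasp point. The pads swing forward as they close: fully open they stand 13 mm farther back than shut.
Start: joints at [-1.316, 0.313, 0.046, 1.304, 0, 1.431], TCP at [0.221, -0.531, 0.208] pointing down, gripper open.
Joint ranges: [-2.76, 2.76], [-0.86, 1.69], [-1.03, 1.26], [-2.2, 2.34], [-1.47, 1.5], [-3.14, 3.14]. Speed limits (rad/s): [2.57, 2.57, 3.14, 3.14, 3.14, 3.14].

### API

Orientations are given as a unit quaternion [w, x, y, z].
In Python, from workcell import env gives the robot as it stands.
- The arm moves only by the shell command python3 -m inch 'ROWS' [OPENING] [FORCE]. ROWS is JSON, a list that holds one entry, the list of rows, each a list of 4 numbers: the shift along the tool's x, y, z in mm, then the turn about the tool's y in degrees. In form: [[[tx, ty, tz, spin], ...]]. A call has 1 to 10 rows; each row is the pose to reach, as a shift and turn from the pose commanded when the call began, along the tool's axes at that moment; what a row does not reach only later rows make up. A row lasts 1/10 s, in which the tool goes at most 50 mm and 8.59 degrees, less where a joint would pass 70% of its speed; a pose out of reach is approached as far as the arm can. A call with a gripper value outside its range is refused whole. OPENING is the finger opening in mm, from 0 to 85.4, set as the call begins (- or left out, the last holds). The fingers move at their own pace and stop on an object; FORCE is the grip in N (left out, the last holds). Time passes only in rows, so rows that repeat a pose let the fingers close. It gives the time, the measured TCP pose, the force and the opening at its end, in the units of the state.
- env.get_state(): the state, without advancing time (a new reading comes with each control period).
- env.read_camera(name): name is "scene" or "side" or "wrist"; returns the picture (480x640x3 uint8, blue, green, red); there is no depth.
- env.camera_model(name): a dict with "fx", "fy", "cx", "cy" (pixels), "R" (3x3) and "t" (3): a world point X has camera coordinates R X + t; the wrist camera has in their place "mount" (4x4, takes a point from camera to tool coordinates, whose origin is the TCP and whose axes are the tool frame's). Camera axes: x right, y down, z forward; pixel columns grow to the right and rows downward; lengths in m; the calibration is good to about 2 mm. A picture is of the moment at which its call begins: read the wrist's pose just before it. camera_model takes no time and is no camera call.
- env.hand_in(): hands the job in, once; it reports no verdict.
The state is a dict: "clock": time; "joint_pos": joint angles; "qvel": joint speeds; "tau": joint torques, N m; "tcp_pos": TCP position; "orientation": TCP orientation; "wrist_force": force on the tool from outside, world axes, zero at the start; "ft_torque": the same for the moment, N m; "finger_gap": finger opening in m.
Only numpy, scipy, OpenCV 4.12 (cv2) and the standard library are available. Lean on these libraries where they do the work, as an engineer would, in place of code of your own. Each camera call takes 0.05 s, during which the arm holds its last target.

### The job

Load the two narrow spice tins upright into the top of the bamboo tin dispenser, one after the other: the taller one first, so that it is the first to come out at the bottom, then the shorter one on top of it. Then set the wooden lid on the dispenser so that it sits fully down on the rim and level; lower it into place rather than dropping it. Leave the wide flat tin and the white ramekin that stand among them where they are.

Things in the scene. Friction and masses are not known exactly. Their poses are not given: they have to be found in the camera images.
- tall_tin_center (a point): the taller of the two narrow steel tins: plain upright cylinder, 44 mm across, 42 mm high, 60 to 130 g. Point: its centre, 21 mm above its underside; z up its axis
- short_tin_center (a point): the shorter of the two narrow steel tins: plain upright cylinder, 44 mm across, 30 mm high, 50 to 100 g. Point: its centre, 15 mm above its underside; z up its axis
- lid_knob (a point): loose round wooden lid lying knob up, 60 to 130 g. From the bottom: plug 44 mm across, 9 mm deep (lower edge tapers to 38); disc 68 mm across, 8 mm thick; round knob 22 mm across, 24 mm high. Point: middle of the knob, 29 mm above the underside of the plug (on which it stands), 20 above the underside of the disc, 12 above its top; z up. Seated: disc lies on the rim, plug inside the tube
- dispenser: tin dispenser fixed to the counter: upright tube of bamboo staves on a round wooden foot (84 mm across). Tube 51 mm wide inside, about 65 outside, open at the top, rim 110 mm and inner floor 14 mm above the counter. Low in the side facing its own +x is an opening 45 mm high above a 5 mm lip, where the bottom tin comes out; tins drop in from the top. Origin: centre of the underside; z up
- dispenser_rim (a point): centre of the dispenser's mouth, level with its rim, 110 mm above the counter; z up
- wide_tin_center (a point): a third, clearly wider and flatter steel tin, 66 mm across, 26 mm high: not for the dispenser (too wide for it). Bystander. Point: its centre, 13 mm above its underside
- ramekin_center (a point): small white ceramic ramekin, 68 mm across, 36 mm high. Bystander, stands among the tins. Point: its centre, 18 mm above its underside
Not all that is in view belongs to the job. Leave any orange look-alike of the part that bears lid_knob alone.

How it is judged:
By the outcome, as a careful person would: the job done as asked, in the order asked, and still so for the second after the job is handed in, with the robot touching nothing.
It also fails if it takes over 72 s, if anything falls off the work surface, if the arm or the gripper's body presses on something with over 40 N, if the wrist force passes 120 N, or if a joint passes its speed limit or range.

## Working session

There is one attempt and no reset: what is moved stays moved. The work goes in short steps, Python scripts to look and compute and a shell command to move; the robot and the scene stay as the last step left them, time stands still between calls to the robot, and variables do not carry over. Pictures are saved under pics/ and viewed, and the job is handed in when it is done.

```bash
ls; mkdir -p pics; python3 - <<'E'
from workcell import env
import cv2,numpy as np
print(env.get_state())
for n in("scene","side","wrist"):
    cv2.imwrite(f"pics/{n}0.png",env.read_camera(n))
    m=env.camera_model(n);print(n,{k:np.round(v,4).tolist() for k,v in m.items()})
E
```

```text
pics
{'clock': 0.0, 'joint_pos': array([-1.31562010e+00,  3.14025790e-01,  4.49996080e-02,  1.30355791e+00,
        1.71617275e-05,  1.43121891e+00]), 'qvel': array([-0.00077075,  0.00130343,  0.00094958, -0.00159168, -0.00226192,
        0.00015288]), 'tau': array([-2.51568226e-04, -4.80630004e+01,  2.98530400e+01,  1.92724908e-02,
       -2.28335853e-04,  2.54429096e-06]), 'tcp_pos': array([ 0.22100903, -0.53026348,  0.20740286]), 'orientation': array([ 0.13863154, -0.13869245,  0.69400893, -0.6927462 ]), 'wrist_force': array([ 0.23909643,  0.34042694, -0.62178879]), 'ft_torque': array([ 0.00395466, -0.00709428,  0.00769073]), 'finger_gap': 0.08536020326954769}
scene {'fx': 444.3792, 'fy': 444.3792, 'cx': 324.1969, 'cy': 248.2434, 'R': [[-0.8054, 0.5923, 0.0224], [0.3437, 0.4975, -0.7965], [-0.4829, -0.6338, -0.6043]], 't': [0.4286, -0.0921, 1.2378]}
side {'fx': 480.3698, 'fy': 480.3698, 'cx': 316.4846, 'cy': 235.6857, 'R': [[0.9936, -0.1116, 0.0147], [-0.0765, -0.7654, -0.639], [0.0826, 0.6338, -0.7691]], 't': [-0.5173, 0.081, 0.9152]}
wrist {'fx': 431.301, 'fy': 431.301, 'cx': 317.4975, 'cy': 235.724, 'mount': [[0.0018, 0.9578, 0.2876, -0.0733], [0.0009, -0.2876, 0.9578, -0.1647], [1.0, -0.0015, -0.0014, 0.0001], [0.0, 0.0, 0.0, 1.0]]}
```

View pics/scene0.png

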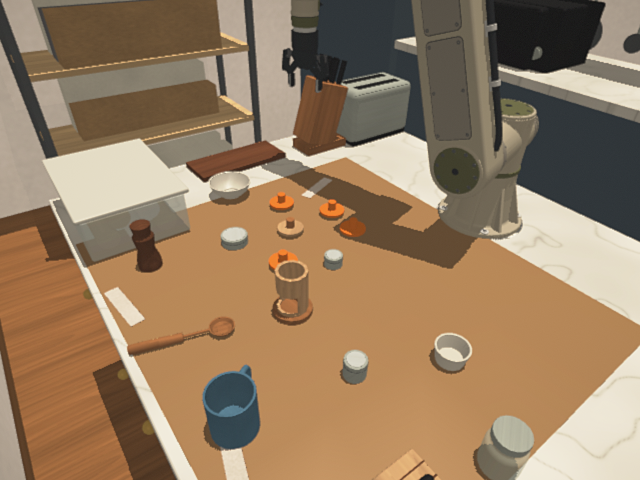

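View pics/side0.png

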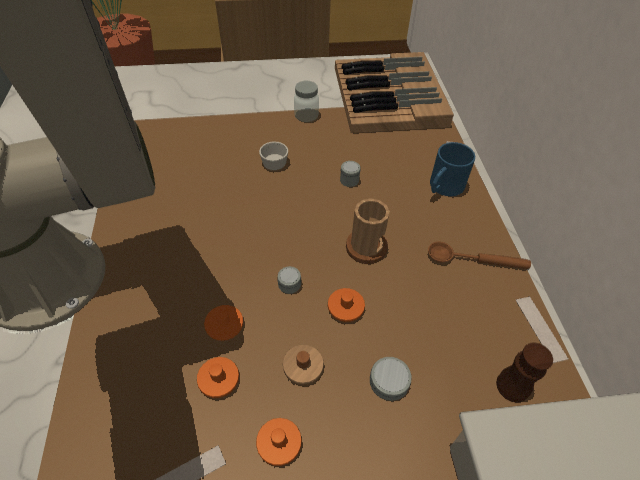

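View pics/wrist0.png

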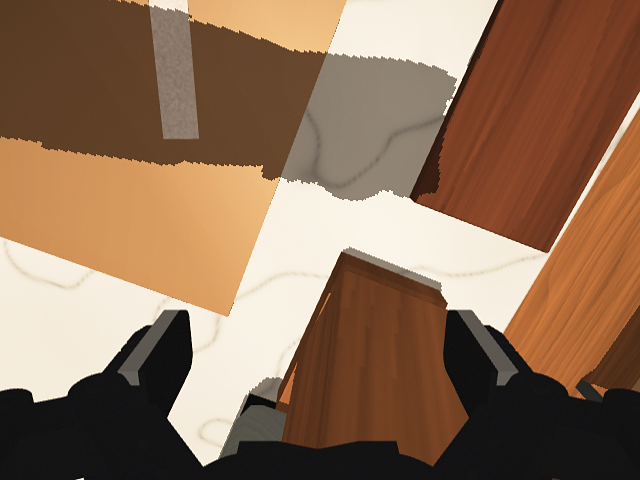

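The side view shows the narrow tins near (350,174) and (289,280), the wooden lid at (303,365), the dispenser mouth at about (370,212), the wide tin at (391,378) and the ramekin at (274,156). The orange lids are look-alikes. I'll enlarge these areas to measure them.

```bash
cat > h.py <<'E'
import numpy as np,cv2
from scipy.spatial.transform import Rotation as Ro
from workcell import env
def ray(n,u,v,st=None):
    m=env.camera_model(n); d=np.array([(u-m['cx'])/m['fx'],(v-m['cy'])/m['fy'],1.])
    if n=='wrist':
        M=np.array(m['mount']);w,x,y,z=st['orientation'];T=Ro.from_quat([x,y,z,w]).as_matrix()
        return T@M[:3,3]+st['tcp_pos'],T@M[:3,:3]@d
    R=np.array(m['R']);t=np.array(m['t']);return -R.T@t,R.T@d
def plane(n,u,v,h,st=None):
    c,d=ray(n,u,v,st);return c+d*(h-c[2])/d[2]
def proj(n,X,st=None):
    m=env.camera_model(n);X=np.asarray(X,float)
    if n=='wrist':
        M=np.array(m['mount']);w,x,y,z=st['orientation'];T=Ro.from_quat([x,y,z,w]).as_matrix()
        p=M[:3,:3].T@(T.T@(X-st['tcp_pos'])-M[:3,3])
    else: p=np.array(m['R'])@X+np.array(m['t'])
    return np.array([m['fx']*p[0]/p[2]+m['cx'],m['fy']*p[1]/p[2]+m['cy']])
def tri(a,b):
    (c1,d1),(c2,d2)=a,b
    s=np.linalg.lstsq(np.stack([d1,-d2],1),c2-c1,rcond=None)[0]
    p,q=c1+d1*s[0],c2+d2*s[1];return (p+q)/2,np.linalg.norm(p-q)
E
python3 - <<'E'
import cv2,numpy as np
s=cv2.imread('pics/side0.png');c=cv2.imread('pics/scene0.png')
def crop(im,cs,r=25,k=8):
    return np.hstack([cv2.resize(im[y-r:y+r,x-r:x+r],(400,400)[:2] if 0 else (266,266),interpolation=cv2.INTER_NEAREST) for x,y in cs])
a=np.vstack([crop(s,[(350,174),(289,280),(303,365)]),crop(c,[(355,367),(333,260),(290,228)])])
cv2.imwrite('pics/z0.png',a)
a=np.vstack([crop(s,[(370,225),(391,378),(274,156)],30),crop(c,[(292,285),(233,238),(452,352)],30)])
cv2.imwrite('pics/z1.png',a)
E
```

```text
(no output)
```

View pics/z0.png

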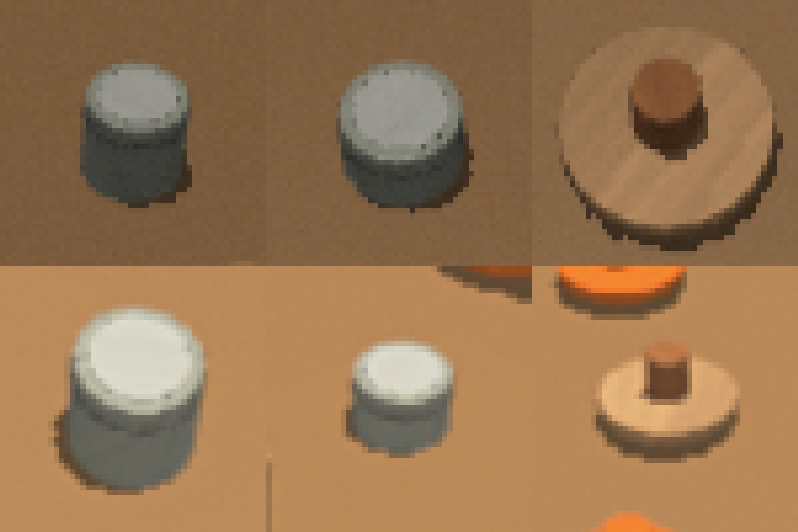

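View pics/z1.png

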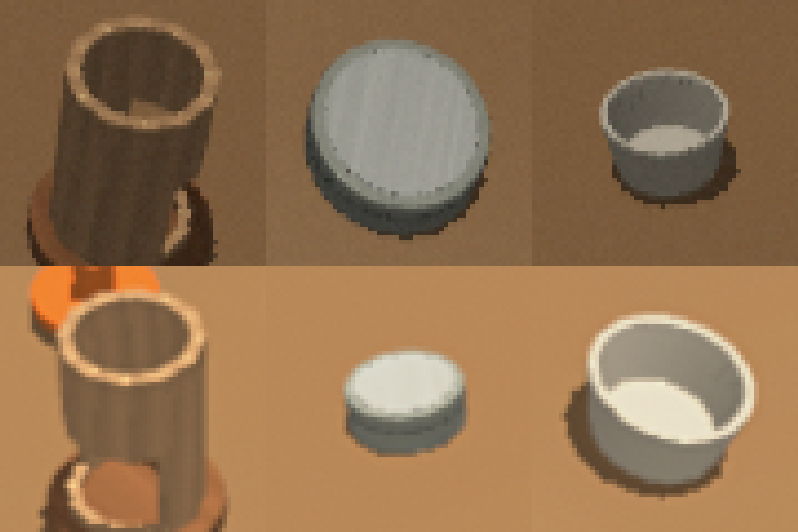

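```bash
python3 - <<'E'
from h import *
P={'tall .042':((350.85,167.3),(355.9,359.9),.042),'short .030':((289.6,276.05),(333.7,255.3),.03),'knobtop .041':((303.4,357.3),(290.5,219.5),.041),'disc .017':((303.5,363.9),None,.017),'rim .110':((372.1,211.5),(291.9,271.1),.11),
'wide .026':((330+0.0+ 400/4.433-60+31-.0,0),None,.026)}
for k,(a,b,h) in list(P.items())[:5]:
    a=np.array(a)-.5
    o=[plane('side',*a,h)]
    if b is not None:
        b=np.array(b)-.5; o+=[plane('scene',*b,h),*tri(ray('side',*a),ray('scene',*b))]
    print(k,[np.round(x*1000,1).tolist() for x in o], 'dist',np.linalg.norm(o[0][:2]))
# others
for n,p,h in(('wide',(391,374),.026),('ramekin',(274,150),.036),('or1',(347,303),.01),('or2',(279,440),.01),('or3',(218,376),.01)):print(n,np.round(plane('side',*p,h)*1000))
# tool axes
st=env.get_state();w,x,y,z=st['orientation'];print(Ro.from_quat([x,y,z,w]).as_matrix().round(3))
E
```

```text
tall .042 [[619.1, 208.7, 42.0], [622.3, 213.0, 42.0], [620.2, 211.5, 39.1], 0.9] dist 0.653324410139015
short .030 [[462.1, -62.0, 30.0], [464.8, -57.5, 30.0], [462.4, -60.2, 27.2], 0.5] dist 0.46623896162305317
knobtop .041 [[472.0, -231.2, 41.0], [474.6, -226.3, 41.0], [472.2, -229.9, 38.2], 0.3] dist 0.5255506301467505
disc .017 [[471.9, -231.4, 17.0]] dist 0.5256361568828812
rim .110 [[623.0, 11.5, 110.0], [625.6, 15.8, 110.0], [623.9, 13.5, 107.6], 0.5] dist 0.6230831402219851
wide [ 611. -269.   26.]
ramekin [454. 289.  36.]
or1 [ 563. -120.   10.]
or2 [ 425. -347.   10.]
or3 [ 332. -235.   10.]
[[-0.923 -0.     0.385]
 [-0.385  0.001 -0.923]
 [-0.    -1.    -0.001]]
```

Both cameras agree to about 5 mm: tall tin (620,211), short tin (463,-60), lid (473,-229), rim (624,14). I'll raise the arm, move towards the tall tin and align the tool axes with the world axes.

```bash
python3 -m inch '[[[0,-50,0,0],[0,-80,0,0],[-308,-80,-218,-67.4],[-308,-80,-218,-67.4],[-308,-80,-218,-67.4],[-308,-80,-218,-67.4],[-308,-80,-218,-67.4],[-308,-80,-218,-67.4],[-308,-80,-218,-67.4],[-308,-80,-218,-67.4]]]'; python3 -c "
from h import *
st=env.get_state();w,x,y,z=st['orientation'];print(Ro.from_quat([x,y,z,w]).as_matrix().round(3),st['tcp_pos'])"
```

```text
clock: 1.15
tcp_pos: [0.4226, -0.2079, 0.2883]
orientation: [0.502, -0.502, 0.498, -0.498]
wrist_force: [-0.3, 0.1, 0.5]
finger_gap: 0.0853
[[ 0.009  0.     1.   ]
 [-1.     0.001  0.009]
 [-0.001 -1.     0.   ]] [ 0.42258098 -0.20794729  0.28832035]
```

```bash
cat > shot.py <<'E'
from h import *
import sys,pickle
st=env.get_state();im=env.read_camera('wrist');n=sys.argv[1]
cv2.imwrite(f'pics/{n}.png',im);pickle.dump(st,open(f'pics/{n}.pkl','wb'))
print(st['tcp_pos'],st['clock'])
E
python3 shot.py w1
```

```text
[ 0.42258098 -0.20794729  0.28832035] 1.15
```

View pics/w1.png

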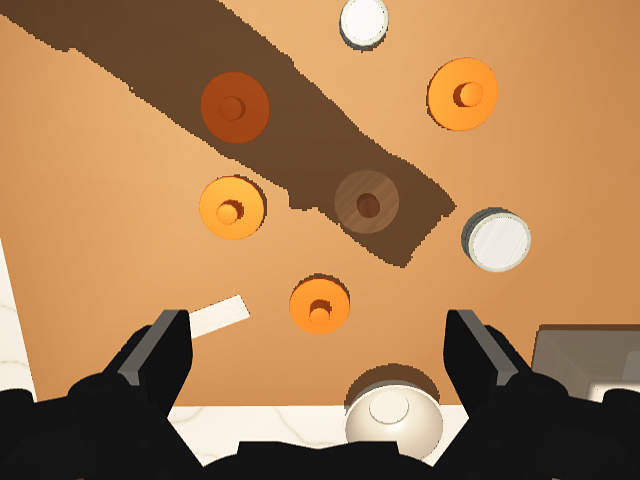

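The wrist view shows the wooden lid with its disc at (366,201) and knob top at (368,205), and the short tin's top at (364,22).

```bash
python3 - <<'E'
from h import *
import pickle
st=pickle.load(open('pics/w1.pkl','rb'))
for n,p,h in(('knob',(368.3,205.5),.041),('disc',(366.3,201.5),.017),('short',(364,22),.03),('wide',(499,241),.026)):print(n,(plane('wrist',*p,h,st)*1000).round(1))
E
```

```text
knob [ 472.3 -226.9   41. ]
disc [ 473. -228.   17.]
short [463.  -62.1  30. ]
wide [ 611.2 -266.9   26. ]
```

```bash
python3 -m inch '[[[-419,20,198,0],[-419,20,198,0],[-419,20,198,0],[-419,20,198,0],[-419,20,198,0],[-419,20,198,0],[-419,20,198,0],[-419,20,198,0],[-419,20,198,0],[-419,20,198,0]]]'; python3 -m inch '[[[0,0,0,0],[0,0,0,0]]]'; python3 shot.py w2
```

```text
clock: 2.2
tcp_pos: [0.6203, 0.2122, 0.266]
orientation: [-0.501, 0.501, -0.5, 0.498]
wrist_force: [0.3, -0.3, 0.3]
finger_gap: 0.0853
clock: 2.4
tcp_pos: [0.6192, 0.2076, 0.2676]
orientation: [-0.5, 0.501, -0.5, 0.5]
wrist_force: [0.6, 0.5, 0.1]
finger_gap: 0.0852
[0.61918421 0.2075755  0.26757808] 2.4
```

View pics/w2.png

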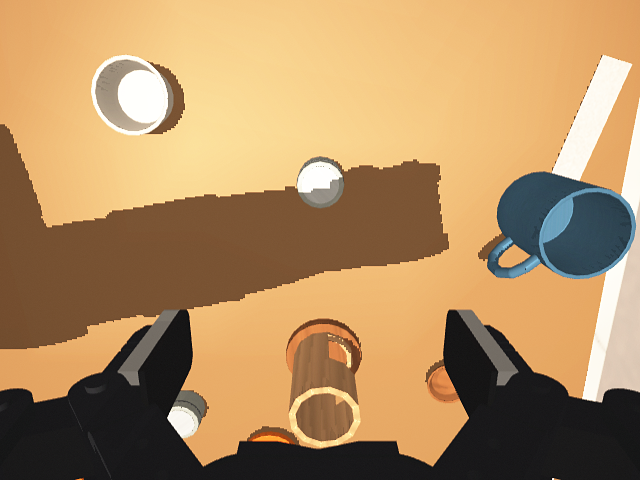

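```bash
python3 - <<'E'
from h import *
import pickle
im=cv2.imread('pics/w2.png')
a=np.hstack([cv2.resize(im[150:220,285:355],(400,400),interpolation=0),cv2.resize(im[380:450,290:360],(400,400),interpolation=0)]);cv2.imwrite('pics/w2z.png',a)
st=pickle.load(open('pics/w2.pkl','rb'))
for n,p,h in(('tall',(320,184),.042),('rim',(325,415.5),.11),('ram',(132,96),.036)):print(n,(plane('wrist',*p,h,st)*1000).round(1))
E
```

```text
tall [621.1 212.9  42. ]
rim [625.3  16.7 110. ]
ram [456.7 289.6  36. ]
```

View pics/w2z.png

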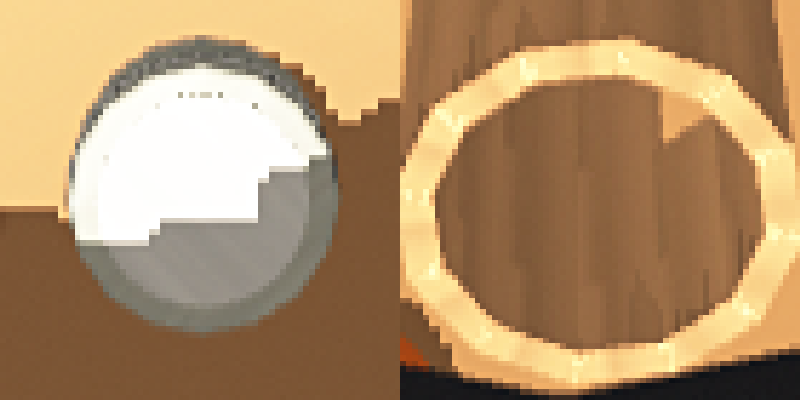

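The tall tin is at (621,212) and the rim at (625,15), which agrees with the other cameras. Next I descend to the tin.

```bash
python3 -m inch '[[[-4,45,2,0],[-4,90,2,0],[-4,135,2,0],[-4,170,2,0],[-4,187,2,0],[-4,187,2,0],[-4,187,2,0]]]' 70 40
```

```text
clock: 3.15
tcp_pos: [0.6217, 0.2107, 0.0824]
orientation: [-0.5, 0.499, -0.5, 0.501]
wrist_force: [0.3, 1.2, 0.0]
finger_gap: 0.0701
```

```bash
python3 -m inch '[[[-1,30,0,0],[-1,55,0,0],[-1,68,0,0],[-1,68,0,0],[-1,68,0,0]]]' 70 40;  python3 -m inch '[[[0,0,0,0],[0,0,0,0],[0,0,0,0],[0,0,0,0],[0,0,0,0],[0,0,0,0]]]' 30 40
```

```text
clock: 3.65
tcp_pos: [0.6226, 0.213, 0.0149]
orientation: [0.501, -0.499, 0.5, -0.5]
wrist_force: [-0.2, 0.1, 0.3]
finger_gap: 0.0703
clock: 4.25
tcp_pos: [0.6226, 0.2132, 0.0154]
orientation: [0.501, -0.499, 0.499, -0.5]
wrist_force: [-1.8, -1.1, 5.3]
finger_gap: 0.0396
```

The gap of 39.6 mm is below the 44 mm tin width, so I'll look.

```bash
python3 shot.py w3; python3 - <<'E'
from h import *
print(env.get_state()['finger_gap'])
a=env.read_camera('scene')[290:430,270:450];b=env.read_camera('side')[110:230,280:440]
print(env.get_state()['finger_gap'],env.get_state()['wrist_force'])
cv2.imwrite('pics/c3.png',np.hstack([cv2.resize(a,(400,311)),cv2.resize(b,(400,311))]))
E
```

```text
[0.62257388 0.21323086 0.01541053] 4.25
0.040202947617729544
0.03974603493113641 [-1.74872713 -1.06299902  4.7177596 ]
```

View pics/w3.png

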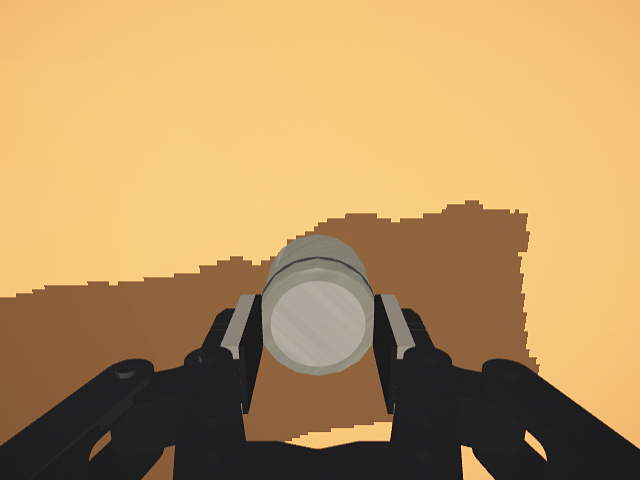

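View pics/c3.png

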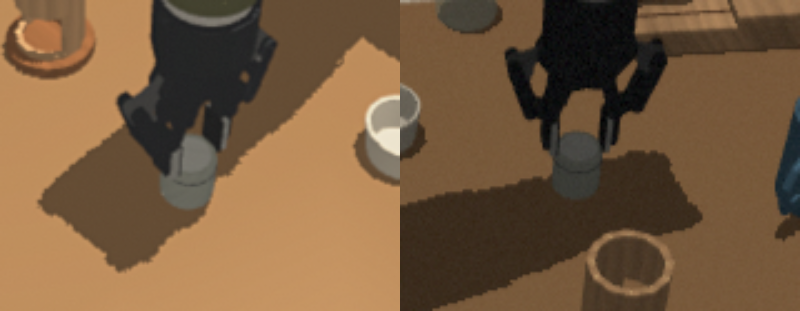

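The tin is held between the pads, and the gap reading simply differs from its width. I'll measure its offset in the hand and then lift.

```bash
python3 - <<'E'
from h import *
import pickle
st=pickle.load(open('pics/w3.pkl','rb'))
print((plane('wrist',317.5,325,.042,st)*1000).round(1), st['tcp_pos'])
E
python3 -m inch '[[[0,-20,0,0],[0,-60,0,0],[0,-100,0,0],[0,-140,0,0],[0,-165,0,0],[0,-165,0,0],[0,-165,0,0]]]'; python3 shot.py w4
```

```text
[622.4 211.8  42. ] [0.62257388 0.21323086 0.01541053]
clock: 5.1
tcp_pos: [0.6218, 0.2131, 0.1788]
orientation: [0.501, -0.5, 0.5, -0.5]
wrist_force: [-1.2, -0.8, -1.8]
finger_gap: 0.0399
[0.62180429 0.2130564  0.17879828] 5.1
```

View pics/w4.png

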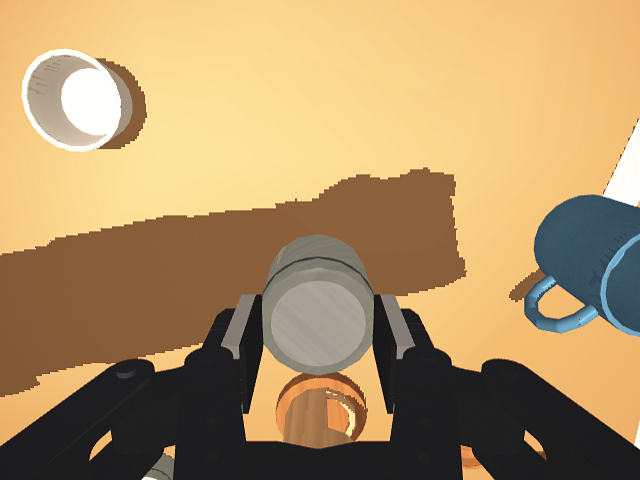

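It is lifted and held steady. Now I carry it over the rim.

```bash
python3 -m inch '[[[40,0,1,0],[80,0,2,0],[120,0,3,0],[160,0,3,0],[190,0,3,0],[197,0,3,0],[197,0,3,0],[197,0,3,0],[197,0,3,0]]]'; python3 - <<'E'
from h import *
a=env.read_camera('scene')[180:340,200:380];b=env.read_camera('side')[120:280,290:470]
cv2.imwrite('pics/c5.png',np.hstack([cv2.resize(a,(400,356),interpolation=0),cv2.resize(b,(400,356),interpolation=0)]))
E
python3 shot.py w5
```

```text
clock: 6.05
tcp_pos: [0.6242, 0.0174, 0.1777]
orientation: [-0.5, 0.501, -0.5, 0.499]
wrist_force: [0.6, 0.1, -0.8]
finger_gap: 0.0398
[0.62444784 0.0173424  0.1780662 ] 6.15
```

View pics/c5.png

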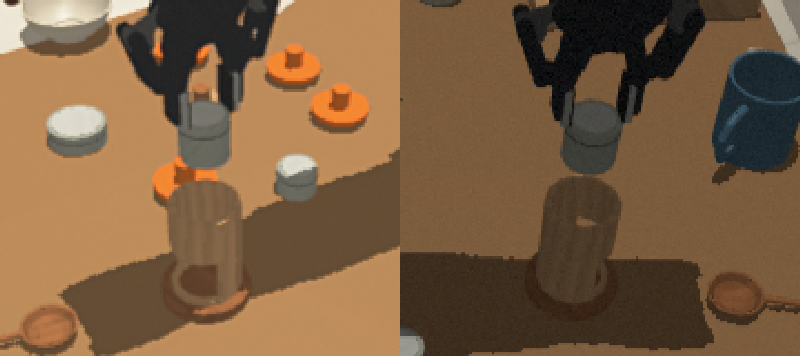

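View pics/w5.png

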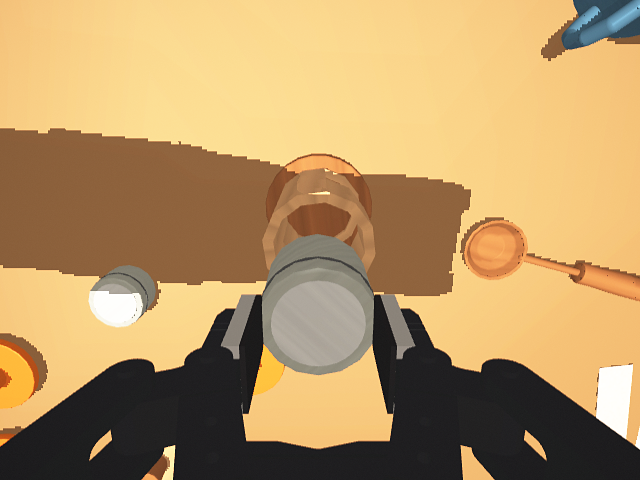

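The tin hangs over the mouth. In the wrist view the rim's outer edge runs from 264 to 375 with its far edge at row 192; I'll solve for the centre.

```bash
python3 - <<'E'
from h import *
import pickle
st=pickle.load(open('pics/w5.pkl','rb'))
th=np.linspace(0,2*np.pi,400)
for c in((.6248,.0148),(.6245,.0135)):
  for r in(.0325,.0255):
    q=np.array([proj('wrist',(c[0]+r*np.cos(t),c[1]+r*np.sin(t),.11),st) for t in th]);print(c,r,q.min(0).round(1),q.max(0).round(1))
cv2.imwrite('pics/w5z.png',cv2.resize(cv2.imread('pics/w5.png')[140:260,240:400],(800,600),interpolation=0))
E
```

```text
(0.6248, 0.0148) 0.0325 [261.  189.2] [375.7 298.4]
(0.6248, 0.0148) 0.0255 [273.4 201.8] [363.3 287.4]
(0.6245, 0.0135) 0.0325 [260.6 191.6] [375.1 300.4]
(0.6245, 0.0135) 0.0255 [272.9 204.1] [362.7 289.4]
```

View pics/w5z.png

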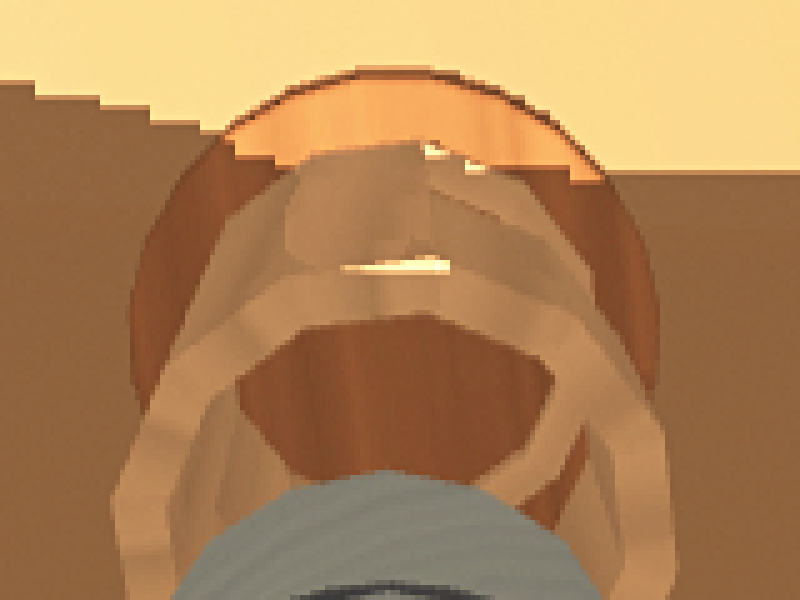

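The rim centre is at (624.8, 14.0) and the tin at (624.4, 16.0). I'll correct by 2 mm and lower.

```bash
python3 -m inch '[[[2,15,0.5,0],[2,30,0.5,0],[2,42,0.5,0],[2,47,0.5,0],[2,47,0.5,0]]]';python3 -m inch '[[[0,6,0,0],[0,12,0,0],[0,18,0,0],[0,18,0,0]]]';  python3 - <<'E'
from h import *
a=env.read_camera('scene')[180:340,200:380];b=env.read_camera('side')[120:280,290:470]
cv2.imwrite('pics/c6.png',np.hstack([cv2.resize(a,(400,356),interpolation=0),cv2.resize(b,(400,356),interpolation=0)]))
E
```

```text
clock: 6.7
tcp_pos: [0.6244, 0.0143, 0.1304]
orientation: [-0.5, 0.501, -0.5, 0.499]
wrist_force: [0.1, 0.2, -0.9]
finger_gap: 0.0393
clock: 7.1
tcp_pos: [0.6244, 0.014, 0.1122]
orientation: [-0.5, 0.5, -0.5, 0.5]
wrist_force: [0.4, -0.3, -1.3]
finger_gap: 0.0398
```

View pics/c6.png

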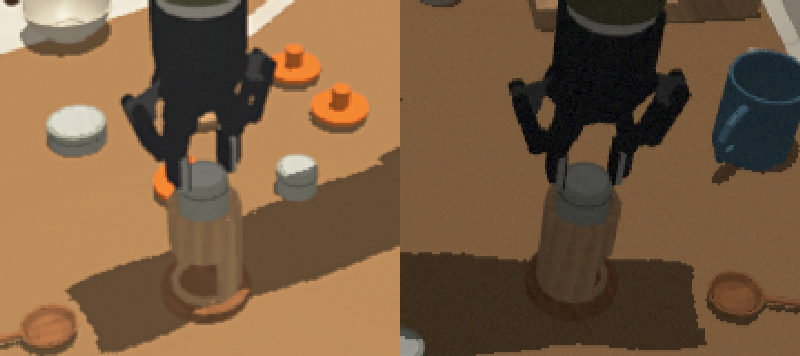

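The tin is inside the mouth with negligible contact force, so I release it.

```bash
python3 -m inch '[[[0,0,0,0],[0,0,0,0],[0,0,0,0],[0,0,0,0],[0,0,0,0]]]' 65 40; python3 -m inch '[[[0,-40,0,0],[0,-80,0,0],[0,-110,0,0],[0,-110,0,0],[0,-110,0,0]]]'; python3 - <<'E'
from h import *
a=env.read_camera('scene')[180:340,200:380];b=env.read_camera('side')[120:280,290:470]
cv2.imwrite('pics/c7.png',np.hstack([cv2.resize(a,(400,356),interpolation=0),cv2.resize(b,(400,356),interpolation=0)]))
E
python3 shot.py w7
```

```text
clock: 7.7
tcp_pos: [0.6251, 0.0139, 0.1134]
orientation: [0.5, -0.5, 0.5, -0.5]
wrist_force: [0.4, -0.2, 0.1]
finger_gap: 0.0649
clock: 8.2
tcp_pos: [0.6256, 0.0139, 0.2241]
orientation: [0.501, -0.5, 0.499, -0.501]
wrist_force: [0.1, 0.7, -1.1]
finger_gap: 0.0653
[0.62436296 0.01400284 0.22201869] 8.3
```

View pics/c7.png

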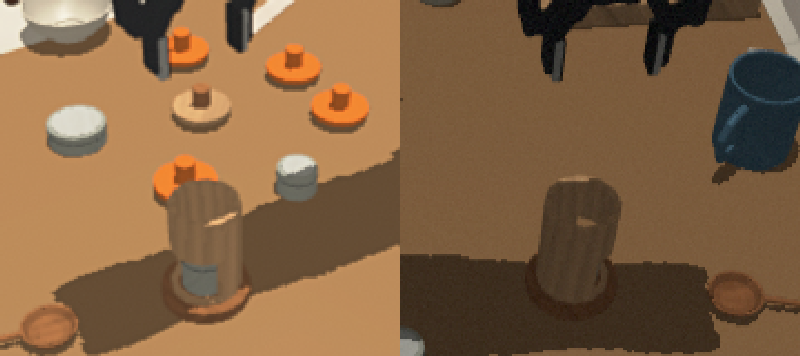

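View pics/w7.png

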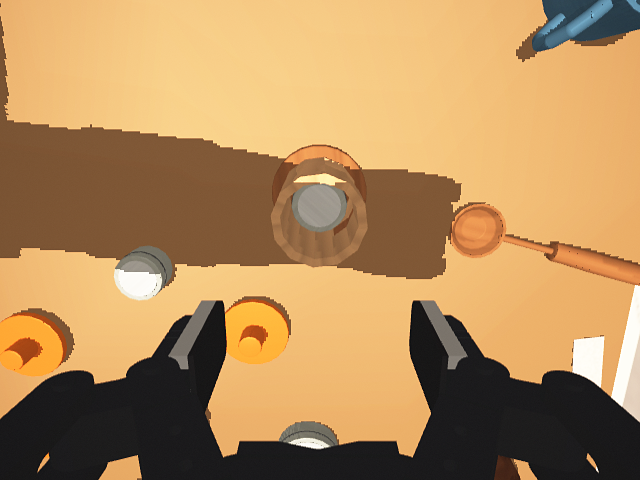

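The tall tin sits upright at the bottom: its top shows at (319,207) inside the tube, and its side is visible through the opening. Next is the short tin.

```bash
python3 -m inch '[[[22,0,-45,0],[43,0,-90,0],[64,0,-135,0],[75,15,-161,0],[75,60,-161,0],[75,100,-161,0],[75,130,-161,0],[75,130,-161,0],[75,130,-161,0]]]' 75; python3 shot.py w8
```

```text
clock: 9.25
tcp_pos: [0.4632, -0.0608, 0.0929]
orientation: [0.5, -0.501, 0.501, -0.499]
wrist_force: [-0.3, 0.2, -0.2]
finger_gap: 0.0753
[ 0.46315748 -0.06083113  0.09286401] 9.25
```

View pics/w8.png

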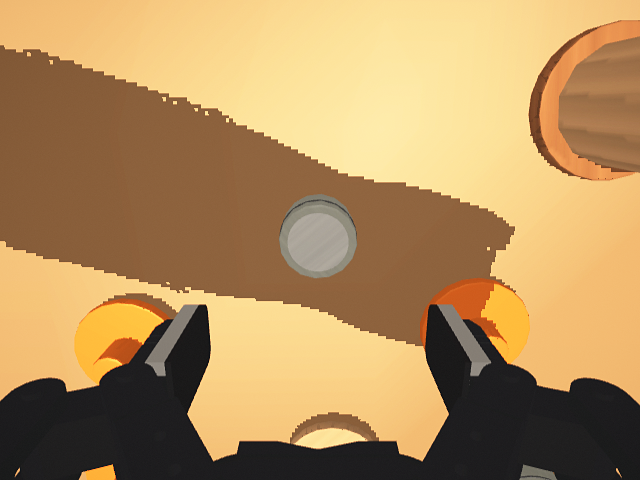

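```bash
python3 - <<'E'
from h import *
import pickle
st=pickle.load(open('pics/w8.pkl','rb'))
for n,p,h in(('short',(317.7,239),.03),('orR',(476,312),.01),('orL',(125,345),.01)): print(n,(plane('wrist',*p,h,st)*1000).round(1))
E
```

```text
short [463.  -57.7  30. ]
orR [ 562.9 -112.1   10. ]
orL [ 337.8 -135.7   10. ]
```

```bash
python3 -m inch '[[[-1.5,40,0,0],[-1.5,65,0,0],[-1.5,78,0,0],[-1.5,83,0,0],[-1.5,83,0,0],[-1.5,83,0,0]]]' 75 40;  python3 -m inch '[[[0,0,0,0],[0,0,0,0],[0,0,0,0],[0,0,0,0],[0,0,0,0],[0,0,0,0]]]' 30 40; python3 shot.py w9
```

```text
clock: 9.9
tcp_pos: [0.4656, -0.06, 0.0117]
orientation: [-0.501, 0.5, -0.499, 0.501]
wrist_force: [0.3, -0.3, 0.1]
finger_gap: 0.0748
clock: 10.5
tcp_pos: [0.464, -0.0596, 0.0103]
orientation: [-0.5, 0.5, -0.5, 0.5]
wrist_force: [-0.4, 0.7, 0.1]
finger_gap: 0.0298
[ 0.46401264 -0.0596129   0.01027029] 10.5
```

View pics/w9.png

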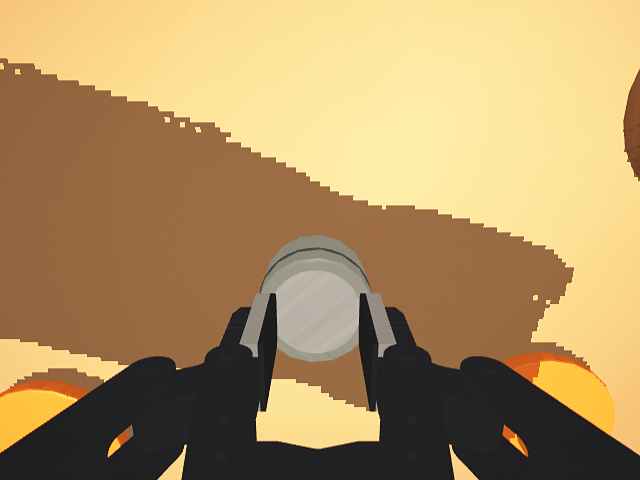

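The gap reached the commanded 30 mm, so the pads did not grip the 44 mm tin. I'll check the geometry and the other views.

```bash
python3 - <<'E'
from h import *
import pickle
st=pickle.load(open('pics/w9.pkl','rb'));t=st['tcp_pos']
for h in(.0,.01,.02,.03,.04,.05,.06): print(h,[proj('wrist',(t[0]+s*.015,t[1]+e,t[2]+h),st).round().tolist() for s in(-1,1) for e in(-.011,0,.011)])
print((plane('wrist',316.5,315,.03,st)*1000).round(1))
a=env.read_camera('scene')[190:310,260:400];b=env.read_camera('side')[210:330,220:360]
cv2.imwrite('pics/c9.png',np.hstack([cv2.resize(a,(400,342),interpolation=0),cv2.resize(b,(400,342),interpolation=0)]))
E
```

```text
0.0 [[282.0, 315.0], [282.0, 291.0], [281.0, 266.0], [353.0, 315.0], [354.0, 291.0], [355.0, 266.0]]
0.01 [[280.0, 327.0], [280.0, 301.0], [279.0, 275.0], [355.0, 326.0], [356.0, 301.0], [357.0, 275.0]]
0.02 [[278.0, 339.0], [277.0, 313.0], [276.0, 286.0], [358.0, 339.0], [358.0, 313.0], [359.0, 285.0]]
0.03 [[276.0, 354.0], [275.0, 326.0], [274.0, 297.0], [360.0, 354.0], [361.0, 326.0], [362.0, 297.0]]
0.04 [[273.0, 371.0], [272.0, 341.0], [271.0, 311.0], [363.0, 370.0], [364.0, 341.0], [365.0, 310.0]]
0.05 [[270.0, 389.0], [268.0, 358.0], [267.0, 326.0], [366.0, 389.0], [367.0, 358.0], [368.0, 326.0]]
0.06 [[266.0, 411.0], [265.0, 378.0], [263.0, 344.0], [370.0, 411.0], [371.0, 378.0], [373.0, 344.0]]
[463.5 -60.6  30. ]
```

View pics/c9.png

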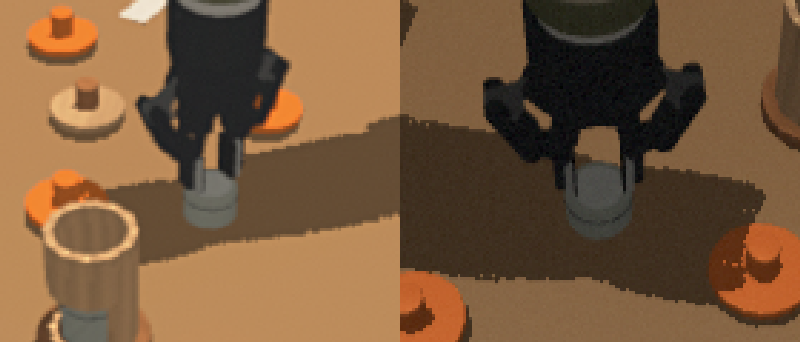

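By perspective, the pad inner faces are 86 px apart at row 293, which puts the visible tips about 27 mm above the reported TCP. So they closed just above the short tin, and the tall one was held by its top edge. I'll reopen, go lower in steps and watch the force.

```bash
python3 -m inch '[[[0,-8,0,0],[0,-8,0,0],[0,-8,0,0],[0,-8,0,0],[0,-8,0,0],[0,-8,0,0]]]' 70 40;  python3 -m inch '[[[0,8,0,0],[0,13,0,0],[0,16,0,0],[0,16,0,0]]]'; python3 shot.py w10;python3 - <<'E'
from h import *
a=env.read_camera('scene')[190:310,260:400];b=env.read_camera('side')[210:330,220:360]
cv2.imwrite('pics/c10.png',np.hstack([cv2.resize(a,(400,342),interpolation=0),cv2.resize(b,(400,342),interpolation=0)]))
E
```

```text
clock: 11.25
tcp_pos: [0.4639, -0.0596, 0.0182]
orientation: [-0.5, 0.5, -0.5, 0.5]
wrist_force: [-0.2, 0.5, 0.2]
finger_gap: 0.0699
clock: 11.65
tcp_pos: [0.4634, -0.0594, 0.0015]
orientation: [0.5, -0.5, 0.5, -0.499]
wrist_force: [-0.5, -0.2, -0.7]
finger_gap: 0.07
[ 0.46336074 -0.05942277  0.00146669] 11.65
```

View pics/w10.png

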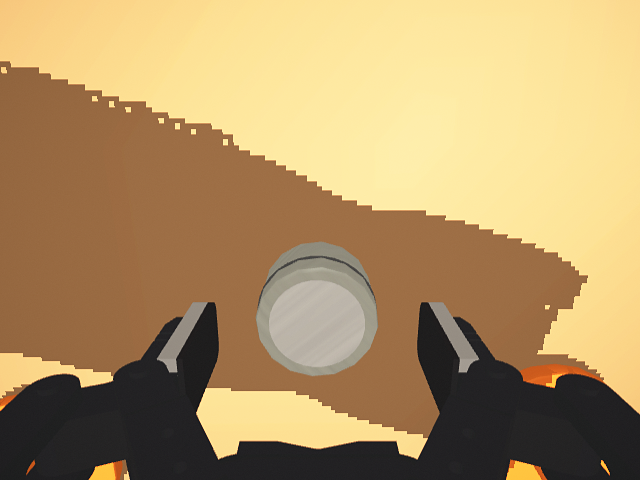

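View pics/c10.png

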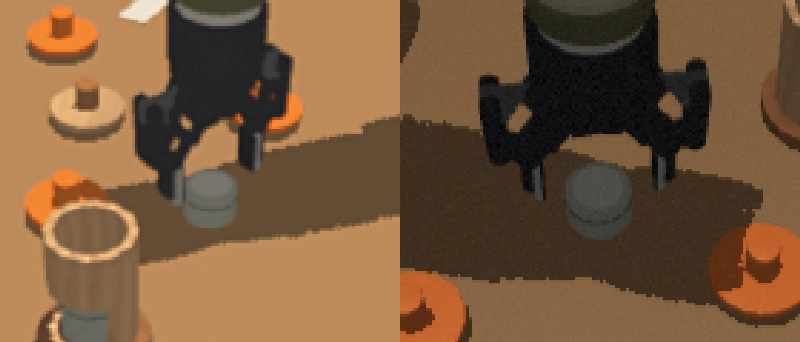

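The visible tips now clear the counter by about 30 mm, so I go lower, to a TCP of about -10 mm, watching the force.

```bash
python3 -m inch '[[[0,4,0,0],[0,8,0,0],[0,11,0,0],[0,11,0,0]]]' 60; python3 -m inch '[[[0,0,0,0],[0,0,0,0],[0,0,0,0],[0,0,0,0],[0,0,0,0],[0,0,0,0]]]' 30 40;  python3 shot.py w11;python3 - <<'E'
from h import *
a=env.read_camera('scene')[190:310,260:400];b=env.read_camera('side')[210:330,220:360]
cv2.imwrite('pics/c11.png',np.hstack([cv2.resize(a,(400,342),interpolation=0),cv2.resize(b,(400,342),interpolation=0)]))
E
```

```text
clock: 12.2
tcp_pos: [0.4635, -0.0595, -0.0093]
orientation: [-0.5, 0.5, -0.5, 0.5]
wrist_force: [-0.6, -0.4, 0.5]
finger_gap: 0.06
clock: 12.8
tcp_pos: [0.4642, -0.0597, -0.0084]
orientation: [0.5, -0.5, 0.5, -0.5]
wrist_force: [-1.5, 0.9, 5.7]
finger_gap: 0.0422
[ 0.46418067 -0.05965539 -0.00841322] 12.8
```

View pics/w11.png

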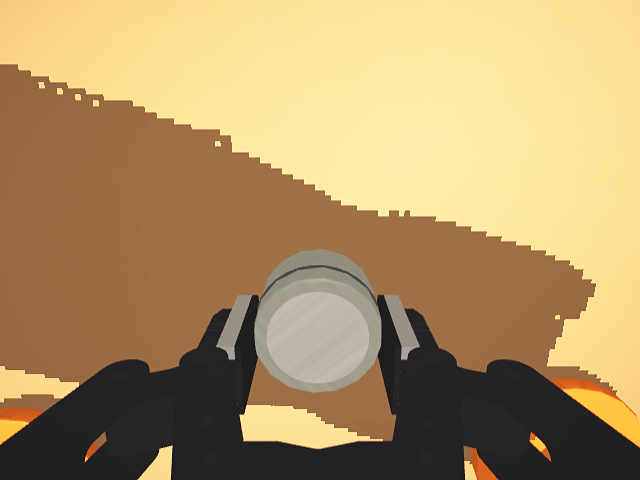

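View pics/c11.png

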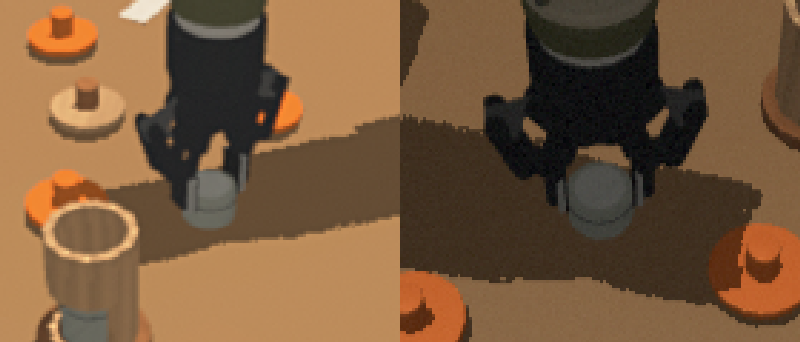

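The short tin is gripped (gap 42.2 mm, force rise 5.7 N). Lifting it.

```bash
python3 - <<'E'
from h import *
import pickle
st=pickle.load(open('pics/w11.pkl','rb'))
print((plane('wrist',318,328,.03,st)*1000).round(1), st['tcp_pos'])
E
python3 -m inch '[[[0,-20,0,0],[0,-60,0,0],[0,-105,0,0],[0,-145,0,0],[0,-160,0,0],[0,-160,0,0],[0,-160,0,0]]]'; python3 shot.py w12
```

```text
[464.2 -55.7  30. ] [ 0.46418067 -0.05965539 -0.00841322]
clock: 13.65
tcp_pos: [0.4638, -0.0595, 0.1505]
orientation: [-0.5, 0.5, -0.5, 0.5]
wrist_force: [0.1, 0.2, -0.4]
finger_gap: 0.0423
[ 0.46384157 -0.05954791  0.15053145] 13.65
```

View pics/w12.png

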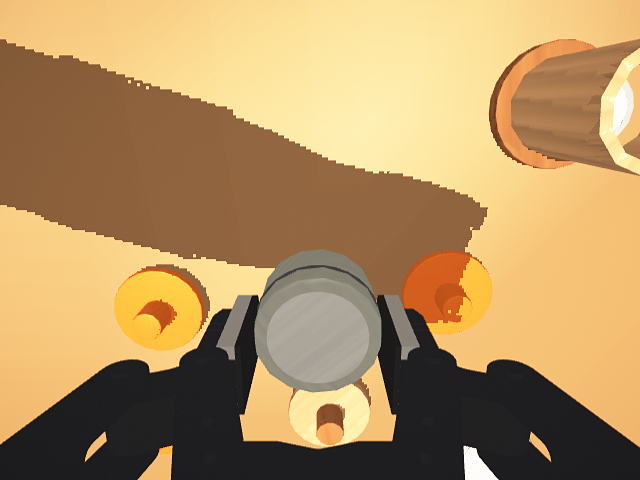

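```bash
python3 - <<'E'
from h import *
import pickle
st=pickle.load(open('pics/w11.pkl','rb'))
print((plane('wrist',317.5,341,.03,st)*1000).round(1), st['tcp_pos'])
for r,h in((.022,.03),(.018,.03),(.022,.026)):
  q=np.array([proj('wrist',(.4642+r*np.cos(t),-.0597+r*np.sin(t),h),st) for t in np.linspace(0,6.28,300)]);print(r,h,q.min(0).round(),q.max(0).round())
E
```

```text
[464.1 -60.5  30. ] [ 0.46418067 -0.05965539 -0.00841322]
0.022 0.03 [251. 277.] [385. 396.]
0.018 0.03 [263. 288.] [373. 386.]
0.022 0.026 [253. 272.] [383. 388.]
```

```bash
python3 -m inch '[[[-20,0,42,0],[-40,0,85,0],[-58,0,125,0],[-70,0,152,0],[-74,0,161,0],[-74,0,161,0],[-74,0,161,0],[-74,0,161,0]]]'; python3 shot.py w13
```

```text
clock: 14.5
tcp_pos: [0.6235, 0.0138, 0.151]
orientation: [0.499, -0.5, 0.5, -0.5]
wrist_force: [-0.3, -0.3, -0.2]
finger_gap: 0.0419
[0.6234921  0.01383065 0.15096806] 14.5
```

View pics/w13.png

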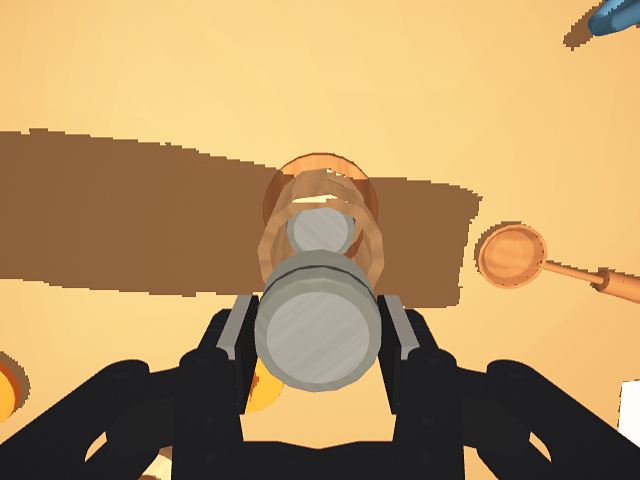

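```bash
python3 -m inch '[[[0,15,1,0],[0,30,1,0],[0,40,1,0],[0,44,1,0],[0,44,1,0]]]';python3 -m inch '[[[0,6,0,0],[0,12,0,0],[0,16,0,0],[0,16,0,0]]]';  python3 - <<'E'
from h import *
a=env.read_camera('scene')[180:340,200:380];b=env.read_camera('side')[120:280,290:470]
cv2.imwrite('pics/c14.png',np.hstack([cv2.resize(a,(400,356),interpolation=0),cv2.resize(b,(400,356),interpolation=0)]))
E
```

```text
clock: 15.05
tcp_pos: [0.6254, 0.0142, 0.107]
orientation: [0.5, -0.5, 0.5, -0.5]
wrist_force: [0.2, -0.1, -0.2]
finger_gap: 0.0421
clock: 15.45
tcp_pos: [0.6255, 0.0146, 0.0904]
orientation: [-0.5, 0.5, -0.5, 0.5]
wrist_force: [-0.4, -0.5, -1.1]
finger_gap: 0.0423
```

View pics/c14.png

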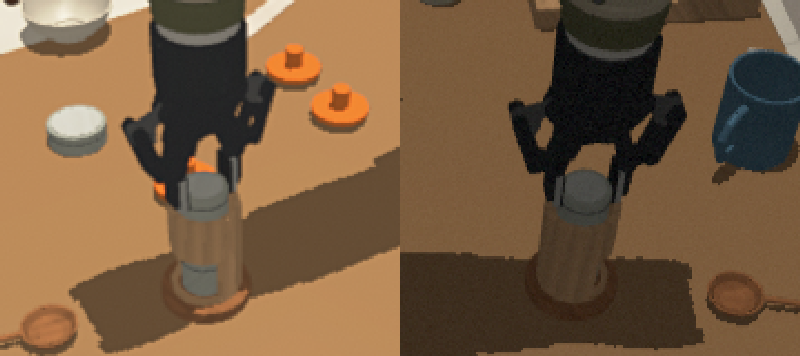

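The short tin is in the mouth, so I release it.

```bash
python3 -m inch '[[[0,0,0,0],[0,0,0,0],[0,0,0,0],[0,0,0,0],[0,0,0,0]]]' 65 40; python3 -m inch '[[[0,-40,0,0],[0,-80,0,0],[0,-120,0,0],[0,-130,0,0],[0,-130,0,0]]]'; python3 - <<'E'
from h import *
a=env.read_camera('scene')[180:340,200:380];b=env.read_camera('side')[120:280,290:470]
cv2.imwrite('pics/c15.png',np.hstack([cv2.resize(a,(400,356),interpolation=0),cv2.resize(b,(400,356),interpolation=0)]))
E
python3 shot.py w15
```

```text
clock: 16.05
tcp_pos: [0.6261, 0.0144, 0.0914]
orientation: [0.5, -0.5, 0.5, -0.5]
wrist_force: [-0.1, 0.8, 0.0]
finger_gap: 0.0646
clock: 16.55
tcp_pos: [0.6274, 0.0143, 0.2238]
orientation: [-0.501, 0.499, -0.499, 0.501]
wrist_force: [-0.2, 1.0, -0.9]
finger_gap: 0.0649
[0.62561307 0.01447691 0.22016765] 16.65
```

View pics/c15.png

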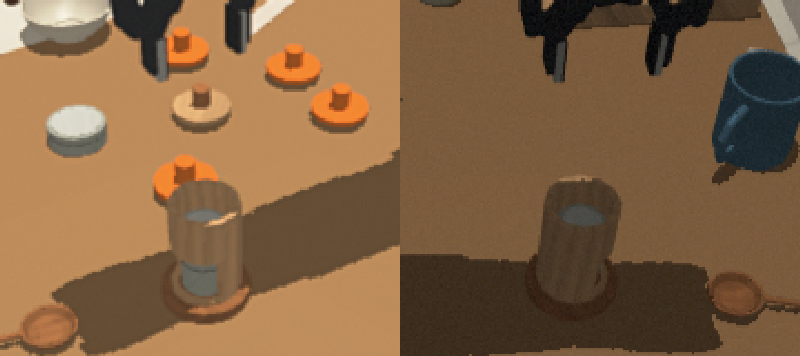

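View pics/w15.png

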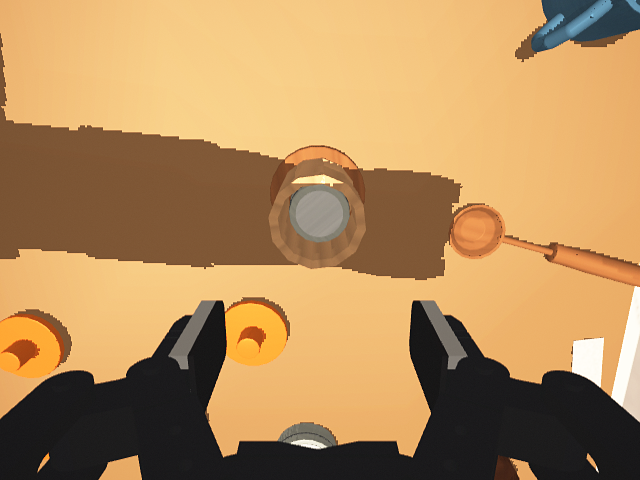

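The short tin lies on top of the tall one, with its top at (319,212). Now to the lid.

```bash
python3 - <<'E'
from h import *
import pickle
st=pickle.load(open('pics/w15.pkl','rb'))
c=plane('wrist',319,212.5,.086,st);print(c.round(4))
for h in (.08,.086,.092):
  q=np.array([proj('wrist',(c[0]+.022*np.cos(t),c[1]+.022*np.sin(t),h),st) for t in np.linspace(0,6.28,300)]);print(h,q.min(0).round(),q.max(0).round())
E
python3 -m inch '[[[40,0,-25,0],[80,0,-50,0],[120,0,-75,0],[160,0,-100,0],[200,0,-125,0],[230,20,-145,0],[242,50,-152,0],[242,60,-152,0],[242,60,-152,0],[242,60,-152,0]]]' 50; python3 shot.py w16
```

```text
[0.6264 0.0154 0.086 ]
0.08 [289. 180.] [349. 240.]
0.086 [288. 182.] [350. 242.]
0.092 [288. 183.] [351. 245.]
clock: 17.7
tcp_pos: [0.4744, -0.2267, 0.1612]
orientation: [0.5, -0.5, 0.5, -0.499]
wrist_force: [0.4, -0.3, 0.4]
finger_gap: 0.05
[ 0.47444502 -0.22674228  0.16120519] 17.7
```

View pics/w16.png

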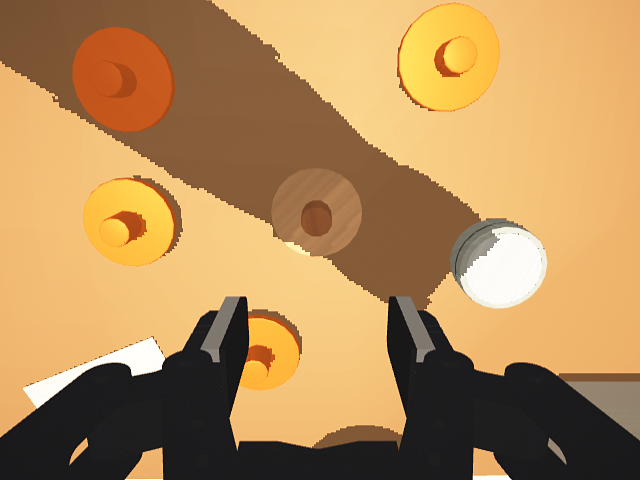

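```bash
python3 - <<'E'
from h import *
import pickle
st=pickle.load(open('pics/w16.pkl','rb'))
for n,p,h in(('knob',(316.5,219.5),.041),('disc',(317,211.5),.017)):print(n,(plane('wrist',*p,h,st)*1000).round(1))
cv2.imwrite('pics/w16z.png',cv2.resize(cv2.imread('pics/w16.png')[160:265,260:370],(600,573),interpolation=0))
E
```

```text
knob [ 473.6 -227.3   41. ]
disc [ 473.9 -227.4   17. ]
```

View pics/w16z.png

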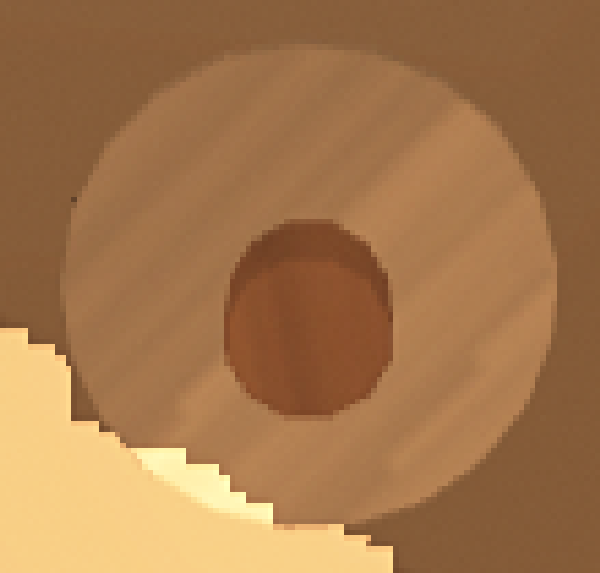

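```bash
python3 -m inch '[[[1.2,40,-0.7,0],[1.2,80,-0.7,0],[1.2,110,-0.7,0],[1.2,125,-0.7,0],[1.2,125,-0.7,0]]]' 50 50; python3 -m inch '[[[0,15,0,0],[0,28,0,0],[0,36,0,0],[0,39,0,0],[0,39,0,0]]]' ; python3 shot.py w17;python3 - <<'E'
from h import *
a=env.read_camera('scene')[150:290,220:380];b=env.read_camera('side')[290:430,220:380]
cv2.imwrite('pics/c17.png',np.hstack([cv2.resize(a,(400,350),interpolation=0),cv2.resize(b,(400,350),interpolation=0)]))
E
```

```text
clock: 18.25
tcp_pos: [0.473, -0.2272, 0.035]
orientation: [-0.5, 0.501, -0.5, 0.498]
wrist_force: [-0.7, -0.1, 0.6]
finger_gap: 0.05
clock: 18.75
tcp_pos: [0.474, -0.2289, -0.0021]
orientation: [0.5, -0.5, 0.499, -0.5]
wrist_force: [0.3, 0.1, 0.2]
finger_gap: 0.0502
[ 0.47404043 -0.22888468 -0.00210001] 18.75
```

View pics/w17.png

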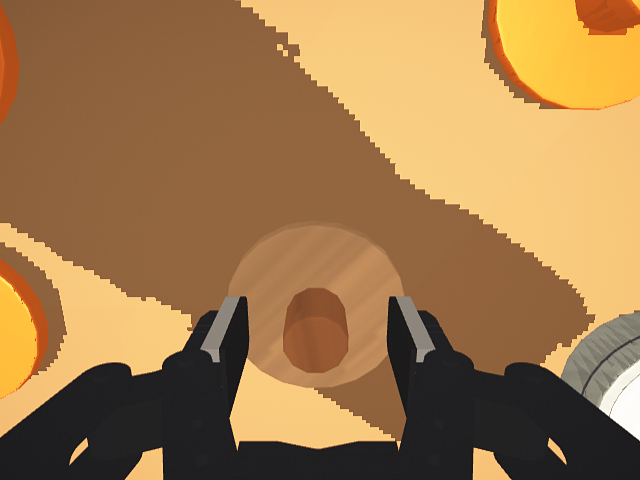

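View pics/c17.png

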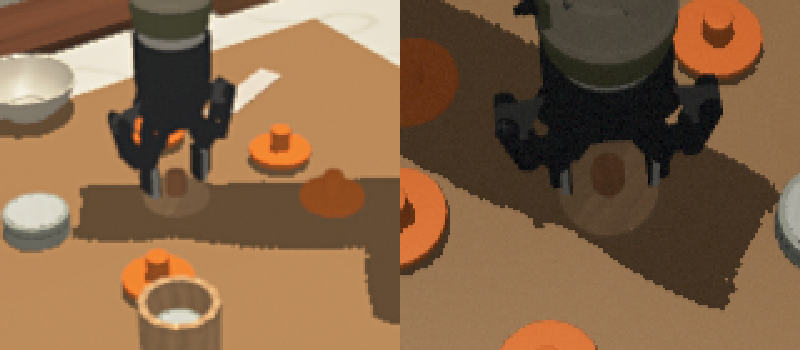

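```bash
python3 -m inch '[[[0,1,0,0],[0,1,0,0],[0,1,0,0],[0,1,0,0],[0,1,0,0],[0,1,0,0],[0,1,0,0]]]' 8 50; python3 shot.py w18; python3 -m inch '[[[0,-10,0,0],[0,-30,0,0],[0,-30,0,0]]]'; python3 shot.py w19
```

```text
clock: 19.6
tcp_pos: [0.4736, -0.229, -0.0033]
orientation: [-0.5, 0.5, -0.5, 0.5]
wrist_force: [-1.8, -0.6, 5.4]
finger_gap: 0.02
[ 0.47363306 -0.22901985 -0.0032521 ] 19.6
clock: 19.95
tcp_pos: [0.475, -0.2298, 0.0285]
orientation: [-0.5, 0.5, -0.499, 0.501]
wrist_force: [0.8, -0.2, -0.8]
finger_gap: 0.0198
[ 0.47501946 -0.22984343  0.0284784 ] 19.95
```

View pics/w18.png

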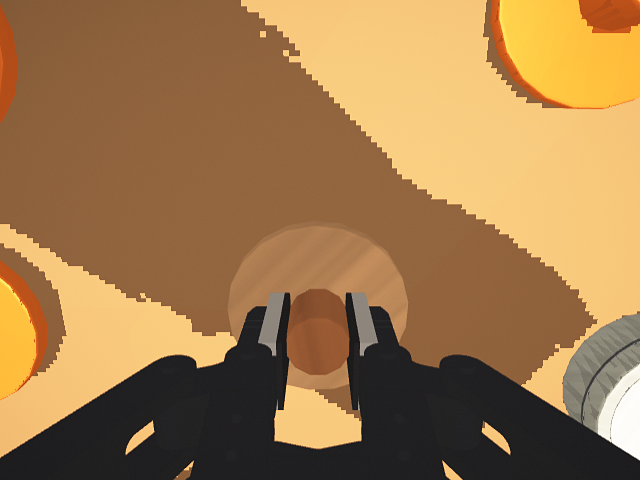

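View pics/w19.png

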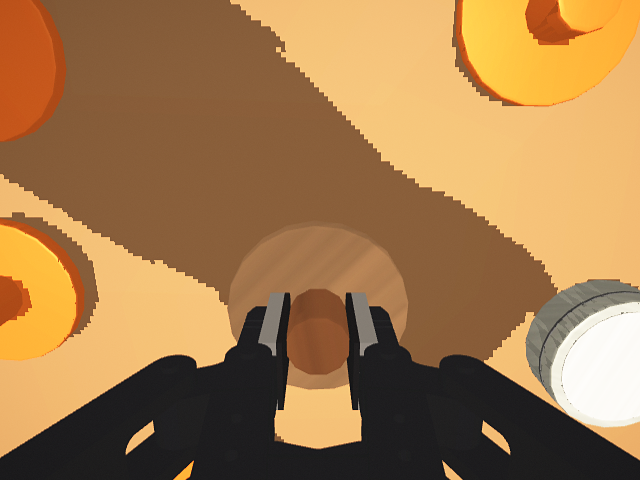

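The lid is held level (gap 20 mm on the 22 mm knob). I'll compute its offset in the hand and carry it over.

```bash
python3 - <<'E'
from h import *
import pickle
st=pickle.load(open('pics/w18.pkl','rb'))
print((plane('wrist',317.8,345,.041,st)*1000).round(1),(plane('wrist',318,305.5,.017,st)*1000).round(1), st['tcp_pos'])
E
python3 -m inch '[[[0,-40,0,0],[0,-80,0,0],[0,-120,0,0],[-35,-125,22,0],[-75,-125,46,0],[-115,-125,70,0],[-155,-125,95,0],[-195,-125,119,0],[-225,-125,139,0],[-240,-125,149,0]]]';python3 -m inch '[[[-4,0,1,0],[-4,0,1,0],[-4,0,1,0]]]'; python3 shot.py w20;python3 - <<'E'
from h import *
a=env.read_camera('scene')[180:340,200:380];b=env.read_camera('side')[120:280,290:470]
cv2.imwrite('pics/c20.png',np.hstack([cv2.resize(a,(400,356),interpolation=0),cv2.resize(b,(400,356),interpolation=0)]))
E
```

```text
[ 473.6 -227.9   41. ] [ 473.7 -225.8   17. ] [ 0.47363306 -0.22901985 -0.0032521 ]
clock: 21.0
tcp_pos: [0.6231, 0.0142, 0.1498]
orientation: [-0.501, 0.501, -0.5, 0.499]
wrist_force: [-0.2, 0.2, -0.6]
finger_gap: 0.0201
clock: 21.3
tcp_pos: [0.6225, 0.0141, 0.1509]
orientation: [0.499, -0.5, 0.5, -0.5]
wrist_force: [-0.3, -0.0, -1.2]
finger_gap: 0.02
[0.62253581 0.01410654 0.15086901] 21.3
```

View pics/w20.png

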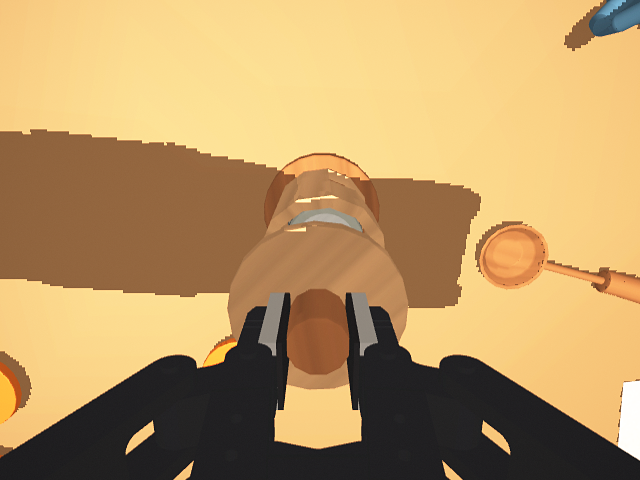

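View pics/c20.png

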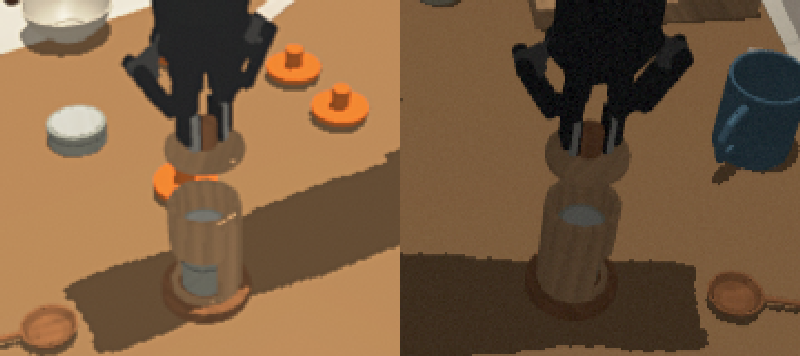

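```bash
python3 -m inch '[[[1.2,12,2.3,0],[1.2,24,2.3,0],[1.2,32,2.3,0],[1.2,36,2.3,0],[1.2,36,2.3,0],[1.2,36,2.3,0]]]'; python3 shot.py w21;python3 - <<'E'
from h import *
a=env.read_camera('scene')[200:320,220:360];b=env.read_camera('side')[140:260,300:440]
cv2.imwrite('pics/c21.png',np.hstack([cv2.resize(a,(400,343),interpolation=0),cv2.resize(b,(400,343),interpolation=0)]))
E
```

```text
clock: 22.05
tcp_pos: [0.6257, 0.0141, 0.1153]
orientation: [-0.5, 0.5, -0.5, 0.5]
wrist_force: [-0.3, -0.2, -1.1]
finger_gap: 0.02
[0.62568768 0.0141287  0.11527635] 22.05
```

View pics/c21.png

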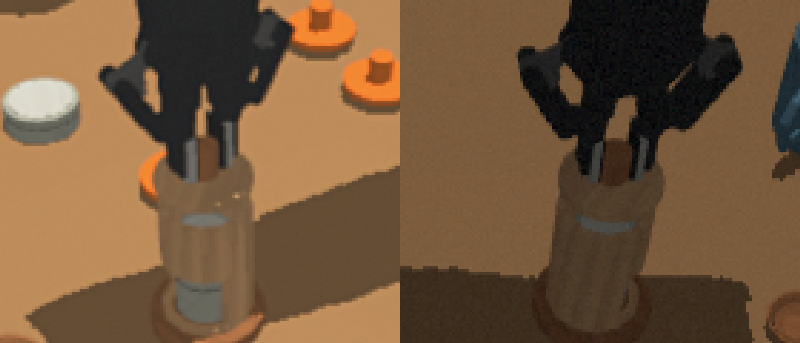

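```bash
python3 -m inch '[[[1,4,-0.5,0],[1,8,-0.5,0],[1,12,-0.5,0],[1,13,-0.5,0],[1,14,-0.5,0],[1,14,-0.5,0]]]'; python3 -m inch '[[[0,1,0,0],[0,2,0,0],[0,3,0,0],[0,3,0,0]]]'
```

```text
clock: 22.8
tcp_pos: [0.625, 0.013, 0.1011]
orientation: [-0.5, 0.5, -0.5, 0.5]
wrist_force: [-0.6, 0.4, -0.1]
finger_gap: 0.0203
clock: 23.2
tcp_pos: [0.625, 0.0131, 0.0981]
orientation: [-0.5, 0.5, -0.5, 0.5]
wrist_force: [-0.1, 0.0, 0.3]
finger_gap: 0.02
```

```bash
python3 -m inch '[[[0,1,0,0],[0,1,0,0],[0,1,0,0]]]';  python3 - <<'E'
from h import *
print(env.get_state()['wrist_force'],env.get_state()['tcp_pos'])
a=env.read_camera('scene')[200:320,220:360];b=env.read_camera('side')[140:260,300:440]
cv2.imwrite('pics/c22.png',np.hstack([cv2.resize(a,(400,343),interpolation=0),cv2.resize(b,(400,343),interpolation=0)]))
E
```

```text
clock: 23.5
tcp_pos: [0.6252, 0.013, 0.0978]
orientation: [0.5, -0.5, 0.5, -0.5]
wrist_force: [-1.2, -0.2, 4.1]
finger_gap: 0.0195
[-1.18784324 -0.17787644  4.10327115] [0.62519632 0.0130268  0.09778348]
```

View pics/c22.png

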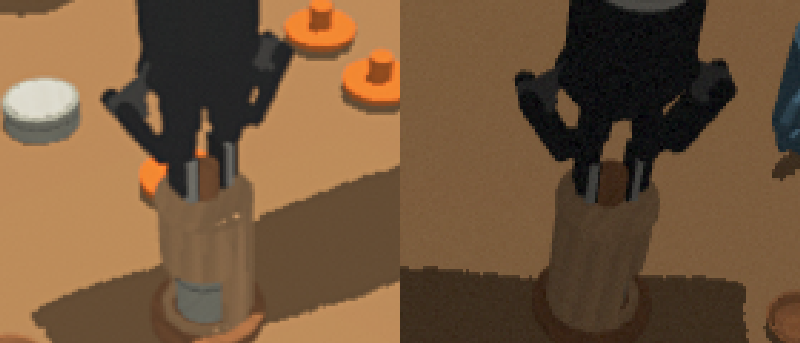

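Contact came at TCP z = 97.8 mm with 4 N, against a predicted seated height of 97.7 mm. I release gently and retreat.

```bash
python3 -m inch '[[[0,0,0,0],[0,0,0,0],[0,0,0,0],[0,0,0,0],[0,0,0,0]]]' 50; python3 -m inch '[[[0,-15,0,0],[0,-40,0,0],[0,-85,0,0],[0,-120,0,0],[0,-120,0,0],[0,-120,0,0]]]'; python3 shot.py w23; python3 - <<'E'
from h import *
A=env.read_camera('scene');B=env.read_camera('side');cv2.imwrite('pics/sceneE.png',A);cv2.imwrite('pics/sideE.png',B)
a=A[200:320,220:360];b=B[140:260,300:440]
cv2.imwrite('pics/c23.png',np.hstack([cv2.resize(a,(400,343),interpolation=0),cv2.resize(b,(400,343),interpolation=0)]))
E
```

```text
clock: 24.1
tcp_pos: [0.6251, 0.013, 0.0971]
orientation: [-0.5, 0.5, -0.5, 0.5]
wrist_force: [-0.6, -0.4, -0.1]
finger_gap: 0.0501
clock: 24.7
tcp_pos: [0.6259, 0.013, 0.2184]
orientation: [-0.501, 0.5, -0.499, 0.501]
wrist_force: [-0.6, -0.1, -0.1]
finger_gap: 0.0503
[0.62591243 0.01296344 0.21836973] 24.7
```

View pics/c23.png

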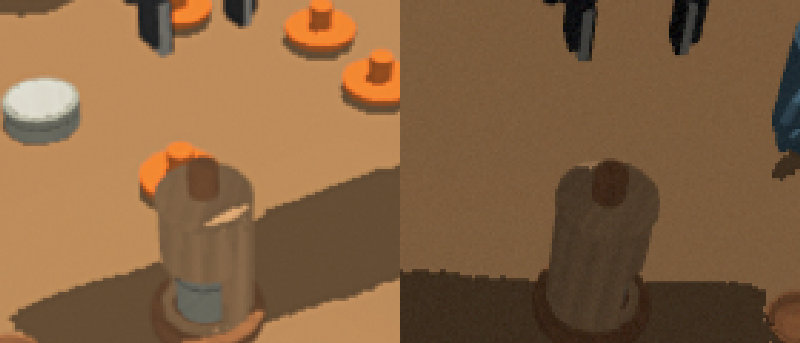

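View pics/w23.png

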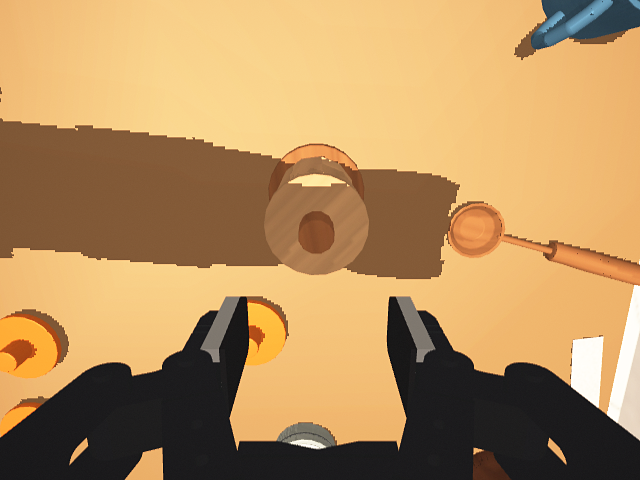

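View pics/sideE.png

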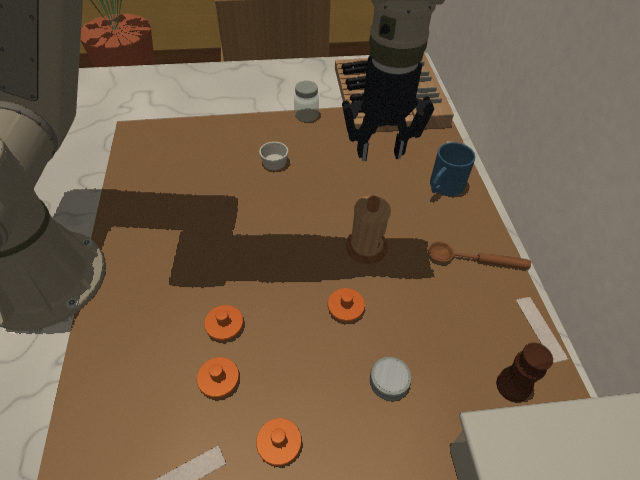

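Visually the lid is on and level, and the bystanders have not moved. One numeric check of height and level before handing in.

```bash
python3 - <<'E'
from h import *
import pickle
st=pickle.load(open('pics/w23.pkl','rb'))
# wrist: disc x264..369,y185..275 ; knob top approx
im=cv2.imread('pics/w23.png');cv2.imwrite('pics/w23z.png',cv2.resize(im[170:290,250:390],(700,600),interpolation=0))
c=np.array([.625,.0142])
for r,h in((.034,.118),(.011,.142)):
  q=np.array([proj('wrist',(c[0]+r*np.cos(t),c[1]+r*np.sin(t),h),st) for t in np.linspace(0,6.28,300)]);print(r,h,q.min(0).round(1),q.max(0).round(1))
E
```

```text
0.034 0.118 [262.4 171. ] [369.2 274.3]
0.011 0.142 [296.9 217. ] [334.6 253.1]
```

View pics/w23z.png

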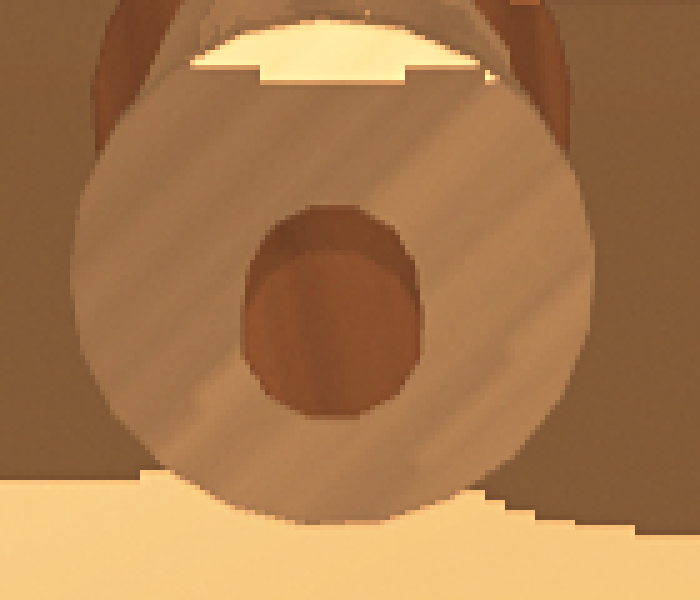

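The disc measures 264–369 by 174–275 px, against 262–369 by 171–274 predicted for seated. The knob also matches to about 2 px, so it is seated and level.

```bash
python3 -c "
from workcell import env
print(env.get_state()['clock']);env.hand_in()"
```

```text
24.85
the job is handed in; nothing more can be done
```

The job is handed in at 24.9 s of the 72 s limit. The tall tin is at the bottom of the dispenser, the short tin is on top of it, and the lid is lowered onto the rim.

- **Lid:** it touched down at TCP z = 97.8 mm (97.7 mm predicted) with 4 N. After release, the disc and knob outlines matched a seated, level lid to about 1–3 pixels.
- **Tins:** the last picture through the dispenser's opening shows the tall tin upright. Before the lid went on, the short tin's top matched the predicted height of 86 mm.
- **Bystanders:** the wide tin, the ramekin and the orange look-alike lids look unmoved in the final side view.
- **What disagreed:** the fingertips sit about 25 mm behind the reported TCP, not at it as described. The tall tin was therefore held only by its top edge. The first grasp at the short tin closed above it without touching, and the second, lower grasp worked.
- **Camera offset:** the scene and side cameras differed by about 3–5 mm, so I relied mainly on the wrist camera.

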